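# Load the leatherworker's thread pot and lock its cap

## Robot

A 6-joint arm with a two-finger parallel gripper is mounted at the origin on the work surface. World frame = base frame: x ahead of the robot, y to its left, z up, the work surface at z = 0. Lengths are in m, angles in degrees, forces in N, time in s.
With the tool pointing down it reaches from about 0.375 to 0.75 m from the base axis. Payload 9 kg.
Tool frame: the origin (TCP) lies where the fingers leave the gripper's body, on its centre line; the fingertips stand 73 mm ahead of it and the grasp point (between the pads) lies 54 mm ahead of it (robot.tip_reach is the distance from the TCP to the fingertips, in m); z points along the fingers, y is the line along which they close (so a half turn about z gives the same grasp; the last joint's range is limited). The gripper opens to 85 mm and grips with 20 to 120 N. Pads are 22 mm wide; open, the fingers measure 114 mm over their backs; the gripper's body (76 mm by 85 mm) begins 54 mm behind the grasp point. The pads swing forward as they close: fully open they stand 13 mm farther back than shut.
Start: joints at [-86.098, 5.964, 5.575, 89.605, 0, 77.527], TCP at [0.169, -0.576, 0.304] pointing down, gripper open.
Joint ranges: [-171.21, 171.21], [-48.23, 106.86], [-62.78, 66.21], [-105.2, 120.99], [-86.42, 89.51], [-180, 180]. Speed limits (degrees/s): [127.2, 127.2, 147.25, 180, 180, 180].

## Interface

Orientations are given as [roll, pitch, yaw] about the fixed x, y, z axes, in that order (R = Rz(yaw) Ry(pitch) Rx(roll)).
In Python, from plant import robot gives the robot as it stands. Calls block until the motion is done:
- robot.move_pose(position, orientation): joint-space move of the TCP to a pose.
- robot.line_to(position, vel=0.15, rotation=None, guard=None): straight line of the TCP; rotation=None keeps the orientation; vel is the mean speed in m/s. With guard (N) it stops when the force on the tool has changed by that much, and returns True; else False.
- robot.goto_joints(angles): joint-space move.
- robot.set_gripper(opening): finger opening in m; the grip force is fixed at half the most; returns when the fingers have stopped.
- robot.pause(seconds).
- robot.ik(position, orientation): joint angles nearest the present ones, or None.
- robot.observe(): the state.
- robot.grab_frame(name): name is "side" or "top"; returns the picture (420x560x3 uint8, blue, green, red); there is no depth.
- robot.get_calibration(name): a dict with "vertical_fov" (degrees; the focal length in pixels is half the picture's height over the tangent of half this angle, whatever the lens; pixels are square), "cx", "cy" (the principal point, pixels), "rvec" (rotation vector, rad) and "tvec" (3), from world to camera coordinates, as OpenCV has them. Camera axes: x right, y down, z forward; pixel columns grow to the right and rows downward; lengths in m; the calibration is good to about 2 mm. A picture is of the moment at which its call begins. get_calibration takes no time and is no camera call.
A pose or a line that the arm cannot do raises robot.IKError and nothing moves.
- robot.job_done(): hands the job in; it is judged then, once.
The state is a dict: "time": time; "q": joint angles; "qvel": joint speeds; "joint_torque": joint torques, N m; "tool_pos": TCP position; "tcp_rot": TCP orientation; "ft_force": force on the tool from outside, world axes, zero at the start; "torque": the same for the moment, N m; "gripper_width": finger opening in m; "gripper_force": force on a finger pad.
Only numpy, scipy, OpenCV 4.12 (cv2) and the standard library are available. Lean on these libraries where they do the work, as an engineer would, in place of code of your own. Each camera call takes 0.05 s, during which the arm holds its last target. There are 200 camera calls.

## Task

Load the wooden thread pot on the leatherworker's bench: drop in the dark red reel first, then the brass plug on top of it. Then put the blue cap in through the slots in the mouth until it rests on the plug, and twist it a quarter turn, either way, so that its two lugs are locked under the brass plates; let go of everything.

Things in the scene. Friction and masses are not known exactly. Their poses are not given: they have to be found in the camera images.
- pot_mouth (a point): Rim centre of the fixed upright wooden pot (102 mm wide, 121 tall, on the bench); z up. Brass plates, 6 mm thick, cover the +y and -y sides of the rim, leaving a mouth 62 mm across; slots on the +x and -x sides, 34 mm wide, reach 46 mm from the axis. Under the plates a chamber of 46 mm radius to 21 mm below the rim, then a 62 mm bore to the floor, 113 mm below the rim.
- reel_red_center (a point): Centre, half-way up, of the upright thread reel with dark red winding (the one to use): 46 mm diameter, 50 mm high, wooden ends, rigid, about 50 g, z along its axis. Grip it anywhere around; it can be dropped down the pot from the mouth. Reels of the same size with black and cream winding stand nearby and are not wanted.
- plug_center (a point): Centre, half-way up, of the upright solid brass plug: 46 mm diameter, 44 mm high, about 180 g, z along its axis. On the reel in the pot its top is 19 mm below the rim.
- cap_grip (a point): Blue cap: centre of its grip bar (52 x 16 x 28 mm along x, y, z), 44 mm above the flat underside, on a 14 mm stem. Base disc 50 mm across, 8 thick; lugs along +x and -x, 78 mm over the ends, 14 wide, 8 thick. Goes in with x along the pot's x. Resting on the plug, this point is 25 mm above the rim, 5 mm play under the plates; turns freely, no stops. Locked: x along the pot's y. 70 g.

How it is judged (in metres and radians):
On the way, in this order (a step that is already met when the one before it is completed fails the run):
1. the dark red reel stands at the bottom of the pot (horizontal distance between reel_red_center and pot_mouth below 0.014 m and z of reel_red_center in the frame of pot_mouth between -0.093 and -0.083 m), for 0.2 s.
2. the brass plug stands on the reel in the pot (all of step 1 and horizontal distance between plug_center and pot_mouth below 0.014 m and z of plug_center in the frame of pot_mouth between -0.046 and -0.036 m), for 0.2 s.
At the end, for the whole second after the job is handed in: The red reel stands on the pot's floor, the brass plug on the reel, the blue cap on the plug: each within 5 mm in height and 14 mm of the pot's axis; the cap level within 10 degrees, its bar within 35 degrees of the pot's y axis (lugs under the plates); all released (all of step 2 and horizontal distance between cap_grip and pot_mouth below 0.014 m and z of cap_grip in the frame of pot_mouth between 0.02 and 0.03 m and angle between cap_grip's own z axis and vertical below 0.17 rad and angle between the x axis of cap_grip and the y axis of pot_mouth, either way round below 0.61 rad); the robot touches nothing.
It also fails if it takes over 64 s, if anything falls off the work surface, if the arm or the gripper's body presses on something with over 40 N, if the wrist force passes 120 N, or if a joint passes its speed limit or range.

## Working session

There is one attempt and no reset: what is moved stays moved. The work goes in short steps, each a Python script; the robot and the scene stay as the last script left them, time stands still between calls to the robot, and variables do not carry over. Pictures are saved under pics/ and viewed, at most 10 in all, crops included, and the job is handed in when it is done.

```bash
ls; mkdir -p pics; python3 - <<'E'
from plant import robot
import cv2
for n in("side","top"):
    cv2.imwrite(f"pics/{n}0.png",robot.grab_frame(n)); print(n,robot.get_calibration(n))
print(robot.observe())
E
```

```text
pics
side {'vertical_fov': 43.94302680933609, 'cx': 282.9003726820559, 'cy': 211.62277668078391, 'rvec': array([ 0.70573892, -2.36677781,  1.43484746]), 'tvec': array([0.46882401, 0.25044879, 0.85201218])}
top {'vertical_fov': 57.03245033939585, 'cx': 285.41595204663054, 'cy': 207.97194408021667, 'rvec': array([ 2.16337101, -2.12919231,  0.13900886]), 'tvec': array([0.03596221, 0.53665673, 0.84086466])}
{'time': 0.1, 'q': array([-8.60985817e+01,  5.99612849e+00,  5.53355448e+00,  8.96035177e+01,
       -1.24652618e-03,  7.75270584e+01]), 'qvel': array([ 0.00802685,  0.00314268,  0.02782325,  0.04040783,  0.02457153,
       -0.01090563]), 'joint_torque': array([ 4.22594603e-03, -5.58212185e+01,  5.04717243e+01,  1.31880480e-02,
       -3.39381431e-04,  8.67909904e-06]), 'tool_pos': array([ 0.16914136, -0.57546169,  0.3032101 ]), 'tcp_rot': array([-1.79935199e+02, -1.30572842e-02,  1.63743533e+01]), 'ft_force': array([-0.0525792 ,  0.11495311,  0.13127322]), 'torque': array([-0.05582966, -0.02725274, -0.01489068]), 'gripper_force': 0.0, 'gripper_width': 0.08532419392380446}
```

View pics/side0.png

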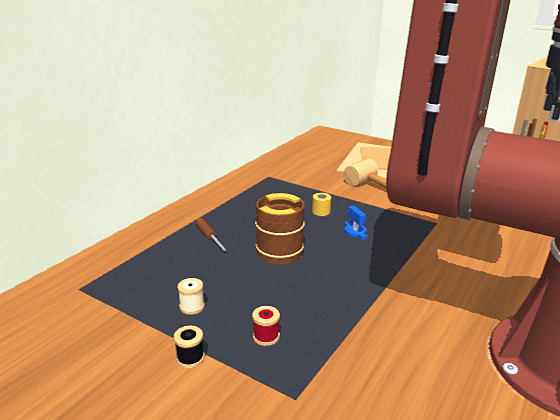

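View pics/top0.png

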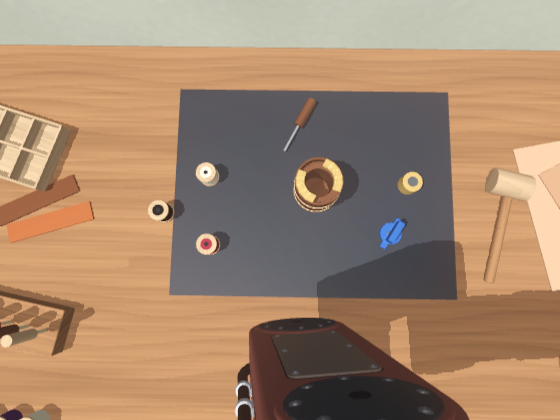

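The side view shows the red reel at (266,325), plug (321,204), pot mouth (281,204) and cap (355,222). In the top view they are at (207,244), (411,183), (319,182) and (392,233). Next I'll zoom in on the pieces.

```bash
cat > h.py <<'E'
import numpy as np, cv2
from plant import robot
def cam(n):
    c=robot.get_calibration(n); f=210/np.tan(np.radians(c["vertical_fov"]/2))
    K=np.array([[f,0,c["cx"]],[0,f,c["cy"]],[0,0,1]]); R=cv2.Rodrigues(c["rvec"])[0]
    return K,R,np.asarray(c["tvec"]).reshape(3,1)
def ray(n,uv):
    K,R,t=cam(n); o=(-R.T@t).ravel(); d=R.T@np.linalg.inv(K)@[uv[0],uv[1],1]; return o,d/np.linalg.norm(d)
def plane(n,uv,z):
    o,d=ray(n,uv); return o+d*(z-o[2])/d[2]
def tri(us,ut):
    P=[]
    o1,d1=ray("side",us);o2,d2=ray("top",ut)
    s=np.linalg.lstsq(np.c_[d1,-d2],o2-o1,rcond=None)[0]
    a,b=o1+s[0]*d1,o2+s[1]*d2
    return (a+b)/2,np.linalg.norm(a-b)
def proj(n,X):
    K,R,t=cam(n); p=K@(R@np.reshape(X,(3,1))+t); return (p[:2]/p[2]).ravel()
E
python3 - <<'E'
import cv2,numpy as np
s=cv2.imread("pics/side0.png");t=cv2.imread("pics/top0.png")
def c(im,x,y,w,h,k): return cv2.resize(im[y:y+h,x:x+w],(w*k,h*k),interpolation=cv2.INTER_NEAREST)
a=np.zeros((600,800,3),np.uint8)
def put(im,x,y): a[y:y+im.shape[0],x:x+im.shape[1]]=im
put(c(t,285,150,70,70,5),0,0)      # pot top
put(c(t,370,210,45,45,6),355,0)    # cap top
put(c(t,190,225,30,40,5),630,0)    # reel top
put(c(s,250,185,120,60,5),0,355-60+5)    # pot+plug+cap side  (y 300)
put(c(s,245,300,40,55,5),600,300)
put(c(t,395,168,34,30,4),630,205) if False else None
cv2.imwrite("pics/z.png",a)
for n,im in(("side",s),("top",t)):
    h=cv2.cvtColor(im,cv2.COLOR_BGR2HSV)
    for nm,lo,hi in(("blue",(100,150,60),(125,255,255)),("red",(170,150,50),(180,255,255)),("brass",(20,120,90),(32,255,255))):
        m=cv2.inRange(h,lo,hi)
        k,l,st,ce=cv2.connectedComponentsWithStats(m)
        print(n,nm,[(st[i].tolist(),ce[i].round(1).tolist()) for i in range(1,k) if st[i,4]>25])
E
```

```text
side blue [([344, 205, 23, 35, 489], [355.7, 222.9])]
side red [([259, 310, 14, 9, 84], [265.7, 314.0]), ([253, 322, 26, 20, 358], [265.9, 332.2])]
side brass [([539, 125, 7, 13, 41], [542.2, 131.2]), ([266, 193, 34, 10, 174], [282.8, 196.7]), ([313, 193, 18, 23, 329], [321.3, 204.5]), ([260, 206, 35, 9, 144], [276.7, 210.5])]
top blue [([380, 218, 25, 31, 460], [391.1, 232.6])]
top red [([201, 239, 10, 10, 60], [205.6, 243.5])]
top brass [([398, 183, 10, 11, 52], [402.5, 188.3])]
```

View pics/z.png

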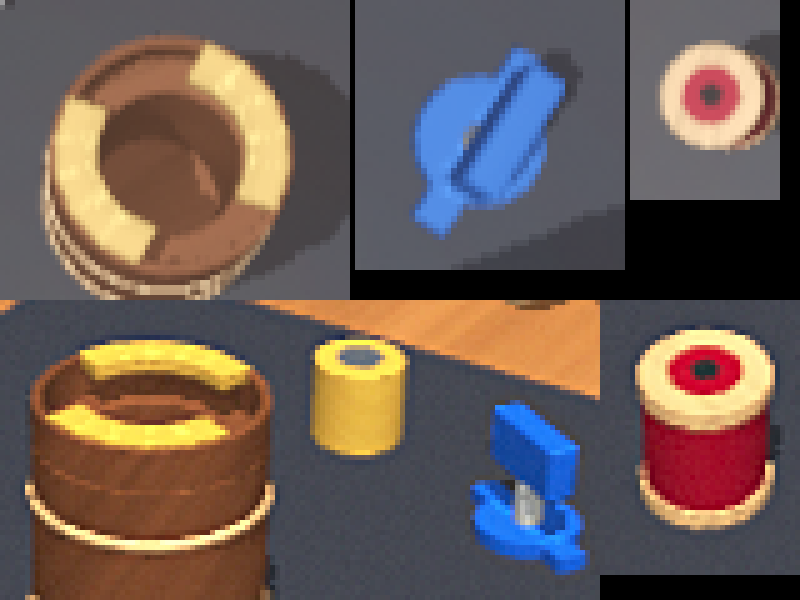

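The crops show clean features. The reel's label is at top (205.7,243.7) and side (265.5,313.3). The two brass plates lie opposite each other on the rim. The cap's bar top is centred near top (395.5,231.3) and side (356.9,209.5). I'll triangulate these now.

```bash
python3 - <<'E'
from h import *
s=cv2.imread("pics/side0.png");t=cv2.imread("pics/top0.png")
np.set_printoptions(precision=4,suppress=True)
def plates(im,box):
    x,y,w,h=box; c=im[y:y+h,x:x+w].astype(int); m=((c[...,1]>140)&(c[...,2]>170)&(c[...,2]-c[...,0]>75)&(c[...,1]-c[...,0]>55)).astype(np.uint8)
    k,l,st,ce=cv2.connectedComponentsWithStats(m); i=np.argsort(-st[1:,4])[:2]+1
    print(st[i].tolist()); return ce[i]+[x,y]
ps=plates(s,(255,185,50,33)); pt=plates(t,(290,152,60,52)); print("plates",ps,pt)
print("rim",tri(ps.mean(0),pt.mean(0)))
for n,p in(("side",ps),("top",pt)):
    q=[plane(n,u,.121) for u in p]; d=q[0]-q[1]; print(n,"mean",(q[0]+q[1])/2,"yaxis deg",np.degrees(np.arctan2(d[1],d[0])),np.linalg.norm(d))
print("reel top",tri((265.6,313.6),(205.7,243.6)),plane("top",(205.7,243.6),.05),plane("side",(265.6,313.6),.05))
# plug top: brass+grey against dark mat in top
c=t[165:200,392:430].astype(int); print("grey spot"); 
m=((c[...,2]-c[...,0]>50)).astype(np.uint8); k,l,st,ce=cv2.connectedComponentsWithStats(m); i=np.argmax(st[1:,4])+1; print(st[i],ce[i]+[392,165])
hole=(cv2.drawContours(np.zeros_like(m),cv2.findContours((l==i).astype(np.uint8),0,1)[0],-1,1,-1)-(l==i)); hy,hx=np.nonzero(hole); g=np.array([hx.mean()+392,hy.mean()+165]); print(g,len(hx))
print("plug",tri((321.5,195.5),g),plane("top",g,.044),plane("side",(321.5,195.5),.044))
cu=lambda X,Y:((X-355)/6-.5+370,Y/6-.5+210)
ct=cu(511,131); print("cap",tri((356.9,209.5),ct),plane("top",ct,.058),plane("side",(356.9,209.5),.058))
T=[plane("top",cu(*p),.058) for p in((531,57),(563,85),(493,200),(455,180))]; print(np.array(T))
for a,b in((0,3),(1,2)):
    d=T[a]-T[b]; print(np.linalg.norm(d),np.degrees(np.arctan2(d[1],d[0])))
d=plane("top",cu(520,50),.008)-plane("top",cu(430,232),.008); print("lug",np.degrees(np.arctan2(d[1],d[0])),np.linalg.norm(d),(plane("top",cu(520,50),.008)+plane("top",cu(430,232),.008))/2)
E
```

```text
[[11, 8, 34, 10, 193], [4, 21, 37, 9, 168]]
[[33, 7, 20, 33, 305], [6, 17, 20, 34, 300]]
plates [[282.7565 196.6477]
 [276.494  210.5179]] [[334.3246 174.223 ]
 [303.4067 186.3567]]
rim (array([ 0.5836, -0.0247,  0.1199]), np.float64(0.00011262286018741222))
side mean [ 0.5829 -0.0237  0.121 ] yaxis deg -68.3093041626086 0.06590613509802908
top mean [ 0.5834 -0.0247  0.121 ] yaxis deg -67.4062688771265 0.0692006019176356
reel top (array([0.4519, 0.2192, 0.0511]), np.float64(7.86583818080256e-05)) [0.4519 0.2195 0.05  ] [0.4527 0.2181 0.05  ]
grey spot
[  6   7  25  22 351] [409.4957 183.0171]
[412.4675 181.0519] 77
plug (array([ 0.6006, -0.2422,  0.0465]), np.float64(6.295328236485642e-05)) [ 0.6012 -0.2429  0.044 ] [ 0.603  -0.2467  0.044 ]
cap (array([ 0.4842, -0.1978,  0.0602]), np.float64(0.0016862953406490589)) [ 0.4851 -0.1981  0.058 ] [ 0.4851 -0.2021  0.058 ]
[[ 0.5125 -0.206   0.058 ]
 [ 0.5023 -0.2175  0.058 ]
 [ 0.4598 -0.1909  0.058 ]
 [ 0.4669 -0.1773  0.058 ]]
0.05386221005058496 -32.232038432503785
0.05006824451247267 -31.977207696483426
lug -26.996918961995952 0.07975969085530335 [ 0.4853 -0.198   0.008 ]
```

The measurements agree: rim z 0.120 (expected 0.121), reel top 0.051, plug top 0.046, and bar top 0.060. The pot's x axis is at about 22°, and the cap's bar is at about -30°. Now I'll pick up the reel and hold it over the pot.

```bash
cat >> h.py <<'E'
np.set_printoptions(precision=4,suppress=True)
POT=np.array([0.5834,-0.0245,0.1205]); PX=22.0
G=.054
def pick(xy,zg,yaw,zc,opening=.085,w=0):
    robot.set_gripper(opening)
    robot.move_pose([*xy,zc],[180,0,yaw])
    hit=robot.line_to([*xy,zg+G],vel=.15,guard=15)
    robot.set_gripper(w)
    o=robot.observe(); print("hit",hit,"w",o["gripper_width"],"f",o["gripper_force"],o["tool_pos"],o["time"])
    robot.line_to([*xy,.29],vel=.25); print("lifted w",robot.observe()["gripper_width"])
E
python3 - <<'E'
from h import *
pick((.452,.219),.036,112,.17)
robot.move_pose([POT[0],POT[1],.26],[180,0,PX+90])
cv2.imwrite("pics/a.png",np.hstack([robot.grab_frame("side")[80:320,180:420],robot.grab_frame("top")[60:300,200:440]]).repeat(1,0))
o=robot.observe();print(o["time"],o["tool_pos"],o["ft_force"],o["q"])
E
```

```text
hit False w 0.04427715297161237 f 61.11225485801697 [0.4528 0.2191 0.0912] 4.4583
lifted w 0.04475736887053907
6.5833 [ 0.5832 -0.023   0.2603] [-0.5429  0.0358  0.5037] [-15.0918   2.8235  -2.2389  84.9214   0.0124  52.8002]
```

View pics/a.png

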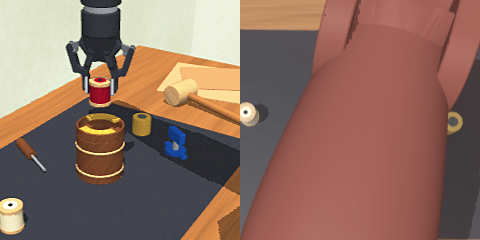

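The side view shows the reel held upright, centred over the mouth at side pixel (280,172). The mouth itself is at (280,203). I'll lower it with the fingers in the slots, release it, then fetch the plug.

```bash
cat >> h.py <<'E'
def drop(tip):
    z=POT[2]+.073+tip
    hit=robot.line_to([POT[0],POT[1],z],vel=.12,rotation=[180,0,PX+90],guard=12)
    o=robot.observe(); print("hit",hit,o["tool_pos"],"want",z,o["ft_force"])
    if hit: return False
    robot.set_gripper(.058); robot.pause(.3)
    o=robot.observe(); print("rel",o["gripper_width"],o["ft_force"],o["time"])
    robot.line_to([POT[0],POT[1],.28],vel=.25); return True
E
python3 - <<'E'
from h import *
if drop(-.010):
    robot.move_pose([.601,-.243,.25],[180,0,160])
    robot.pause(.1)
    s,t=robot.grab_frame("side"),robot.grab_frame("top")
    a=cv2.resize(np.hstack([s[150:270,230:370],t[130:250,260:400]]),None,fx=2.8,fy=2.8,interpolation=cv2.INTER_CUBIC)
    cv2.imwrite("pics/b.png",a); print(robot.observe()["time"])
E
```

```text
hit False [ 0.5837 -0.0245  0.1843] want 0.1835 [-0.1192 -0.6019 -0.5502]
rel 0.05790411563216802 [-0.7275  0.8805 -0.0359] 7.95
9.7583
```

View pics/b.png

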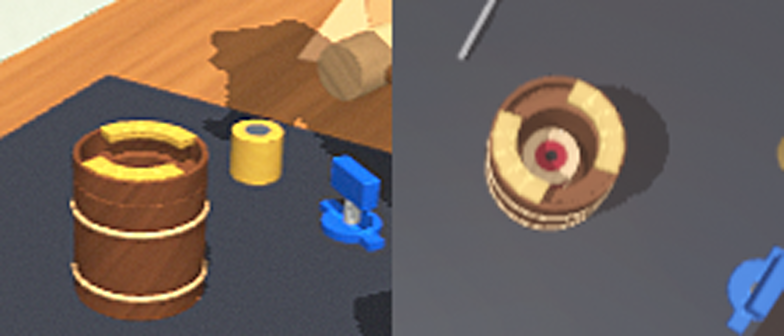

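The top view shows the reel upright on the floor of the pot, with its label near top pixel (316.5,185). The plug hasn't been touched. I'll check the reel's position numerically, then load the plug.

```bash
python3 - <<'E'
from h import *
p=plane("top",(316.4,184.9),.058); print("reel off axis",p-POT)
assert np.hypot(*(p-POT)[:2])<.014
pick((.6015,-.2435),.030,160,.16)
robot.move_pose([POT[0],POT[1],.26],[180,0,PX+90])
o=robot.observe();print(o["time"],o["gripper_width"],o["ft_force"])
if o["gripper_width"]>.04 and drop(-.012):
    robot.move_pose([.485,-.198,.25],[180,0,150])
    robot.pause(.1)
    s,t=robot.grab_frame("side"),robot.grab_frame("top")
    a=cv2.resize(np.hstack([s[150:270,230:370],t[130:250,260:400]]),None,fx=2.8,fy=2.8,interpolation=cv2.INTER_CUBIC)
    cv2.imwrite("pics/c.png",a); print(robot.observe()["time"])
E
```

```text
reel off axis [ 0.0028  0.0004 -0.0625]
hit False w 0.04446496546665426 f 61.44424796104431 [ 0.6022 -0.2438  0.0853] 11.7167
lifted w 0.04470265574946972
13.7667 0.04432962965664395 [-0.1051 -0.1348 -1.1564]
hit False [ 0.5838 -0.0248  0.1823] want 0.1815 [ 0.6634 -1.7369 -1.7371]
rel 0.05778095538407682 [-0.2389  0.2028 -0.1232] 15.15
16.8667
```

View pics/c.png

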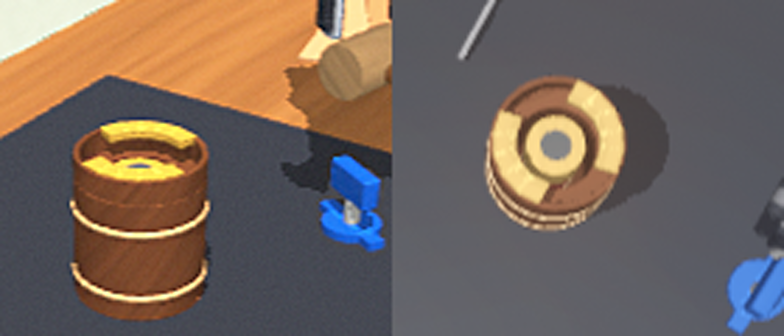

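The plug stands centred on the reel, near top pixel (317.7,181), so it's on the pot's axis. Next I'll pick up the cap and hold it over the pot.

```bash
python3 - <<'E'
from h import *
g=(317.7,180.9); print("plug off",plane("top",g,.102)-POT)
pick((.485,-.198),.046,150,.16,opening=.05)
o=robot.observe(); print(o["tool_pos"],o["tcp_rot"])
robot.move_pose([POT[0],POT[1],.245],[180,0,PX+180])
robot.pause(.1); s=robot.grab_frame("side"); t=robot.grab_frame("top")
a=cv2.resize(s[120:270,200:360],None,fx=3.7,fy=3.7,interpolation=cv2.INTER_CUBIC)
cv2.imwrite("pics/d.png",a); o=robot.observe(); print(o["time"],o["gripper_width"],o["tool_pos"],o["q"],o["ft_force"])
m=cv2.inRange(cv2.cvtColor(s,cv2.COLOR_BGR2HSV),(100,150,60),(125,255,255)); k,l,st,ce=cv2.connectedComponentsWithStats(m); print(st[1:],ce[1:])
# expected cap disc underside centre and lug ends
for d in(-.039,0,.039):
    v=np.array([np.cos(np.radians(PX)),np.sin(np.radians(PX)),0]); print(proj("side",np.array([POT[0],POT[1],.245-.054-.042])+d*v))
E
```

```text
plug off [ 0.0027  0.0009 -0.0185]
hit False w 0.014872008920816021 f 59.93198096752167 [ 0.4858 -0.1986  0.1015] 18.5167
lifted w 0.015187365076016994
[ 0.4846 -0.1977  0.2884] [179.9854  -0.1201 150.    ]
20.4583 0.015054115069598901 [ 0.5833 -0.0259  0.2454] [-15.3662   2.8893  -3.7224  83.3536  -0.0124 -37.1891] [ 0.0256 -0.1085  0.1053]
[[268 166   6  14  77]
 [285 167   8  15 104]
 [261 185  39  13 320]
 [279 209   1   1   1]
 [295 399   1   1   1]] [[270.6494 172.8052]
 [288.7019 174.4038]
 [280.3344 191.5094]
 [279.     209.    ]
 [295.     399.    ]]
[298.3723 192.8317]
[279.8047 191.1291]
[261.4536 189.4463]
```

View pics/d.png

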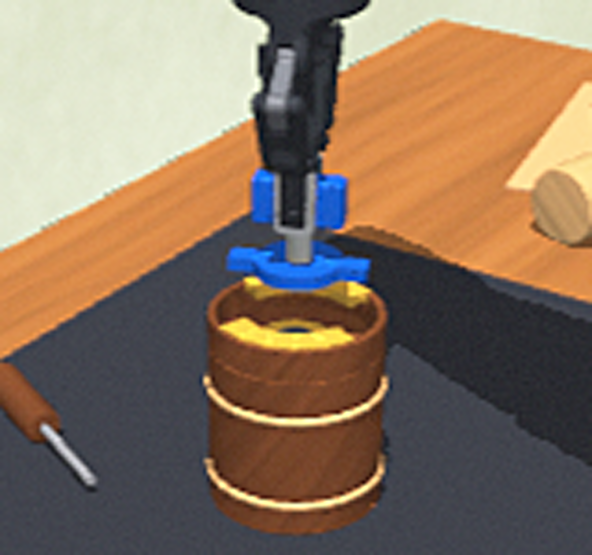

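The side view shows the cap held level. Its lugs span columns 261–300 and its centre is within 1 px of the prediction, lined up with the slots. I'll insert it until it touches, ease up slightly, twist and release.

```bash
python3 - <<'E'
from h import *
x,y,_=POT
h=robot.line_to([x,y,.212],vel=.08,guard=8); print(h,robot.observe()["tool_pos"])
if not h:
    h=robot.line_to([x,y,.195],vel=.02,guard=5)
    o=robot.observe(); z=o["tool_pos"][2]; print("contact",h,z,o["ft_force"],o["time"])
    if h and .197<z<.206:
        robot.line_to([x,y,z+.0015],vel=.02)
        for a in(30,60,90):
            robot.move_pose([x,y,z+.0015],[180,0,PX+180-a]); o=robot.observe(); print(a,o["tcp_rot"][2],o["tool_pos"],o["ft_force"],o["torque"][2],o["gripper_width"])
        robot.set_gripper(.04); robot.pause(.2)
        robot.line_to([x,y,.30],vel=.15)
        q=robot.observe()["q"]; q[0]-=45; robot.goto_joints(q); robot.pause(.2)
        s,t=robot.grab_frame("side"),robot.grab_frame("top")
        a=cv2.resize(np.hstack([s[150:270,230:370],t[130:250,260:400]]),None,fx=2.8,fy=2.8,interpolation=cv2.INTER_CUBIC)
        cv2.imwrite("pics/e.png",a); print(robot.observe()["time"])
        for n,im in(("side",s),("top",t)):
            m=cv2.inRange(cv2.cvtColor(im,cv2.COLOR_BGR2HSV),(100,150,60),(125,255,255)); k,l,st,ce=cv2.connectedComponentsWithStats(m); print(n,[(st[i].tolist(),ce[i]) for i in range(1,k) if st[i,4]>15], "bar top expected",proj(n,POT+[0,0,.039]),"bar centre",proj(n,POT+[0,0,.025]))
E
```

```text
False [ 0.5832 -0.0244  0.2116]
contact True 0.2034659355334463 [0.5782 0.0856 4.8051] 21.55
30 172.18295898063863 [ 0.5833 -0.0245  0.2047] [-0.6089  0.4674 -0.5743] 0.0031951916706632858 0.014988603093510756
60 142.261675901739 [ 0.5834 -0.0245  0.2049] [ 0.0483  0.2641 -1.0756] 0.028208012935533343 0.015232145069174275
90 112.28328877017397 [ 0.5834 -0.0245  0.205 ] [-0.8104  0.9281  0.0915] 0.03127874754029514 0.014838445309086488
26.8
side [([269, 182, 22, 28, 284], array([279.6585, 196.0563]))] bar top expected [279.8416 186.5315] bar centre [279.7925 192.6524]
top [([305, 170, 28, 23, 424], array([318.7288, 180.6604]))] bar top expected [320.3384 176.2119] bar centre [319.7641 177.7349]
```

View pics/e.png

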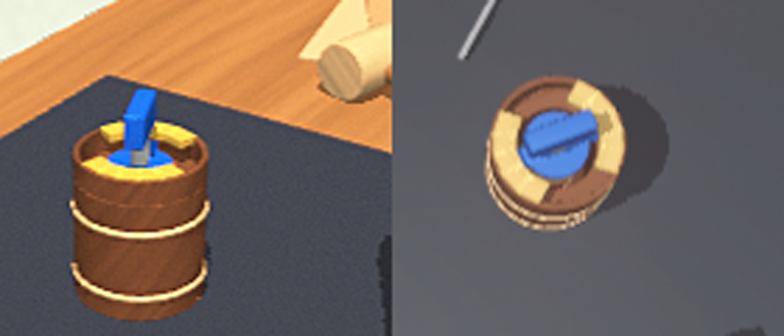

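The cap is in, and its bar lies across from plate to plate. I'll check its height by comparing the bar's edges with their expected rows.

```bash
python3 - <<'E'
from h import *
for yaw in(112,105,120):
    a=np.radians(yaw); u=np.array([np.cos(a),np.sin(a),0]); v=np.array([-u[1],u[0],0])
    for n in("side","top"):
        c=np.array([proj(n,POT+[0,0,z]+i*.026*u+j*.008*v) for z in(.039,.011) for i in(-1,1) for j in(-1,1)])
        print(yaw,n,"top face",c[:4].round(1).tolist(),"min",c.min(0),"max",c.max(0))
s=robot.grab_frame("side");t=robot.grab_frame("top")
a=np.hstack([cv2.resize(s[170:220,255:305],(400,400),interpolation=cv2.INTER_NEAREST),cv2.resize(t[155:205,295:345],(400,400),interpolation=cv2.INTER_NEAREST)]); cv2.imwrite("pics/f.png",a)
E
```

```text
112 side top face [[278.5, 181.1], [286.0, 181.8], [273.5, 191.5], [281.2, 192.2]] min [273.4511 181.1034] max [285.9622 204.5798]
112 top top face [[331.0, 167.9], [334.1, 175.3], [306.6, 177.2], [309.6, 184.6]] min [305.94  167.876] max [334.0884 187.3009]
105 side top face [[280.1, 181.1], [287.3, 182.1], [272.1, 191.1], [279.6, 192.2]] min [272.083  181.0866] max [287.3145 204.6005]
105 top top face [[332.0, 169.2], [334.1, 176.9], [306.6, 175.5], [308.6, 183.2]] min [305.9152 169.2231] max [334.131  185.9856]
120 side top face [[276.7, 181.2], [284.3, 181.4], [275.2, 191.8], [283.1, 192.1]] min [275.135  181.2194] max [284.3126 204.4465]
120 top top face [[329.7, 166.5], [333.8, 173.4], [306.9, 179.0], [310.9, 186.0]] min [306.2106 166.4908] max [333.7893 188.6563]
```

View pics/f.png

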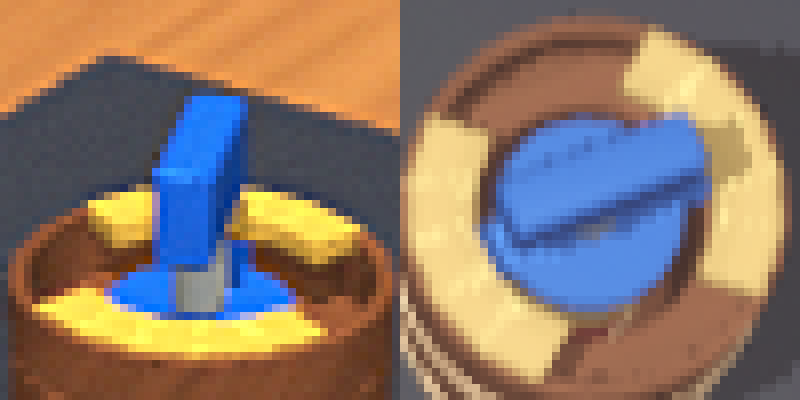

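The zoom shows the bar's top corners at side pixels (278,182), (285,182), (274,191) and (280.5,191). These match the locked pose to within about 1.2 px, the disc sits below the plates, and the gripper is clear.

```bash
python3 -c "
from plant import robot
print(robot.observe()['time'],robot.job_done())"
```

```text
the job is handed in; nothing more can be done
26.9 None
```

The job is handed in at 26.9 s of the 64 s limit: the red reel and brass plug are in the pot, the blue cap is locked under the plates, and the arm is clear; no verdict was returned.

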